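Swing the pot filler over the saucepan

ROBOT

A 6-joint arm with a two-finger parallel gripper is mounted at the origin on the work surface. World frame = base frame: x ahead of the robot, y to its left, z up, the work surface at z = 0. Lengths are in m, angles in rad, forces in N, time in s.
With the tool pointing down it reaches from about 0.35 to 0.8 m from the base axis. Payload 7.3 kg.
Tool frame: the origin (TCP) lies on the centre line of the jaws, within the pads' length; the fingertips stand 11 mm ahead of it and the grasp point (between the pads) lies 8 mm behind it (arm.tip_reach is the distance from the TCP to the fingertips, in m); z points along the fingers, x is the direction in which the jaws open and shut, and the axes are right-handed (so a half turn about z gives the same grasp; the last joint's range is limited). The gripper opens to 85 mm and grips with 20 to 120 N. Pads are 22 mm wide; open, the fingers measure 114 mm over their backs; the gripper's body (76 mm by 85 mm) begins 54 mm behind the grasp point. The pads swing forward as they close: fully open they stand 13 mm farther back than shut.
Start: joints at [-0.146, 0.342, 1.524, -0, 1.275, -0.146], TCP at [0.525, 0, 0.242] pointing down, gripper open.
Joint ranges: [-2.53, 2.53], [-0.77, 2.02], [0.04, 2.7], [-1, 4.14], [0.28, 2.66], [-3.11, 3.11]. Speed limits (rad/s): [2.57, 2.57, 3.14, 3.14, 3.14, 3.14].

INTERFACE

Orientations are given as a unit quaternion [x, y, z, w].
In Python, from cell import arm, imaging gives the robot as it stands. The module is installed in compiled form; this text tells all that it offers.
- The arm moves only by the tool carry_out, never from a script. Its argument "increments" is a list of rows, each a list of 7 numbers: the turn, a rotation vector about the tool's x, y, z in rad, then the shift along the tool's x, y, z in m, then the finger opening in m, from 0 to 0.0854. In form: [[rx, ry, rz, tx, ty, tz, fingers], ...]. A call has 1 to 12 rows; each row is the pose to reach, as a shift and turn from the pose commanded when the call began, along the tool's axes at that moment; what a row does not reach only later rows make up. A row lasts 1/12 s, in which the tool goes at most 41.7 mm and 7.16 degrees, less where a joint would pass 70% of its speed; a pose out of reach is approached as far as the arm can. A call with a gripper value outside its range is refused whole. The fingers move at their own pace and stop on an object; the grip force is fixed at half the most. Time passes only in rows, so rows that repeat a pose let the fingers close. It gives the time, the measured TCP pose, the force and the opening at its end, in the units of the state.
- arm.get_state(): the state, without advancing time (a new reading comes with each control period).
- imaging.read_camera(name): name is "scene" or "side" or "wrist"; returns a dict with "color" (400x640x3 uint8, blue, green, red), "mtx" (3x3 intrinsics, pixels), "R" (3x3) and "t" (3): a world point X has camera coordinates R X + t. Camera axes: x right, y down, z forward; pixel columns grow to the right and rows downward; lengths in m; the calibration is good to about 2 mm. A picture is of the moment at which its call begins. There is no depth.
- arm.sign_off(): hands the job in, once; it reports no verdict.
Trained networks look in a picture, given as the dict that the camera call returned (one of the last four; its "shot" number tells which), for a name from the list of things; names that differ only in an ending like _2 or _b are one class to them, and where a whole thing is asked for, a point or a joint stands for the part that bears it (a point fixed in the world has none). Each returns a list of dicts, best first, with "p" (0 to 1); they miss things now and then, are a little off and sometimes report something else, mostly with a low value. They report only what shows in the picture. A call takes as long as a camera call.
- imaging.outline_of(picture, target): "region" (400x640 bool, what is visible of it).
- imaging.pinpoint(picture, target): "location" ([x, y, z] in m, in world coordinates, good to about 4 mm: a listed point, or the origin of a listed thing).
The state is a dict: "clock": time; "qpos": joint angles; "qvel": joint speeds; "tau": joint torques, N m; "ee_pos": TCP position; "eef_rot": TCP orientation; "ft_force": force on the tool from outside, world axes, zero at the start; "moment": the same for the moment, N m; "width": opening from 0.0 (shut) to 1.0 (fully open).
Only numpy, scipy, OpenCV 4.12 (cv2) and the standard library are available. Lean on these libraries where they do the work, as an engineer would, in place of code of your own. Each camera call takes 0.05 s, during which the arm holds its last target.

TASK

Get the pot filler ready to fill the saucepan on the hob: push its two jointed arms round with a fingertip until the outlet hangs over the middle of the saucepan, and leave it there. Push gently and do not grip the tap; do not pick up or shift the saucepan, the jug, the bottle or the palette knife.

Things in the scene. Friction and masses are not known exactly. Their poses are not given: they have to be found in the camera images.
- riser_axis (a point): Pot filler: chrome deck tap on the bench beyond the hob. Its riser, 34 mm thick, carries the inner arm on a swivel with a vertical axis (top 285 mm above the bench). This point is on that axis at the inner arm's centre line, 259 mm above the bench. At joint value 0 the inner arm points along minus x of this frame, roughly towards the robot. The small lever at the riser's back is not used.
- elbow (a point): Elbow of the pot filler: point on its vertical swivel axis, 272 mm above the bench, 240 mm from the riser axis. An upright barrel 35 mm thick, 246 to 305 mm above the bench. Both arms are straight level round tubes 20 mm thick (25 mm at the end collars): inner arm's centre line 259 mm above the bench, outer arm's 285 mm.
- outlet (a point): Centre of the outlet's mouth, facing down, 206 mm above the bench, 220 mm from the elbow axis. The outer arm's tube bends down (30 mm radius) into an upright drop pipe 20 mm thick with a nozzle 26 mm thick and 24 mm tall at its foot. Beside the tap, nothing near the work is taller than 190 mm.
- filler_inner (a joint): Swivel of the inner arm on the riser, rad, positive counter-clockwise seen from above, 0 when the arm points along minus x of riser_axis; stops at -1.5 and 1.5. Stiff: stays where it is left, takes about 1 N m to turn (5 N at 200 mm from the axis).
- filler_outer (a joint): Swivel of the outer arm on the elbow, rad: 0 folded back (arms 0.54 rad apart, outlet near the riser), grows as it opens (clockwise seen from above), 2.6 when both arms are in line; stops at 0 and 4.6. Stays where it is left, takes about 0.35 N m to turn (2 N at 180 mm): pushing the outer arm well out from the elbow leaves the stiffer inner arm where it is.
- pan_mouth (a point): Centre of the open mouth of the empty steel saucepan, at rim height, 170 mm above the bench. The loose pan is 200 mm across, 110 mm tall, with one long dark handle reaching 280 mm from its centre along minus x of this frame, at most 180 mm above the bench. It stands on a black-topped induction hob 330 by 330 mm, 60 mm tall.
- jug: Bystander: open steel jug with a side handle, 90 mm across, 130 mm tall, loose on the bench beside the hob; origin at the centre of its underside.
- syrup: Bystander: amber bottle with a white cap, 60 mm across, 170 mm tall, loose on the bench beside the hob; origin at the centre of its underside.
- palette_knife: Bystander: cranked palette knife 270 mm long, black handle and steel blade, lying loose on the bench on the other side of the hob, 20 mm high; origin under its middle, handle towards minus x of its frame.

How it is judged:
By the outcome, as a careful person would: the job done as asked, in the order asked, and still so for the second after the job is handed in, with the robot touching nothing.
It also fails if it takes over 51 s, if anything falls off the work surface, if the arm or the gripper's body presses on something with over 40 N, if the wrist force passes 120 N, or if a joint passes its speed limit or range.

## Working session

There is one attempt and no reset: what is moved stays moved. The work goes in short steps, Python scripts to look and compute and a tool call to move; the robot and the scene stay as the last step left them, time stands still between calls to the robot, and variables do not carry over. Pictures are saved under pics/ and viewed, and the job is handed in when it is done.

Besides the shell and the picture viewer there is one more tool, called after "Call:" as name([rows], argument=value, ...), one row to a line, values as JSON. carry_out: Moves the arm, as the interface text tells. Its arguments: {"type":"object","properties":{"increments":{"type":"array","items":{"type":"array","items":{"type":"number"}}}},"required":["increments"]}

```bash
mkdir -p pics; python3 - <<'E'
from cell import arm, imaging
import cv2
print(arm.get_state())
for n in ["scene","side"]:
    p=imaging.read_camera(n); cv2.imwrite(f"pics/{n}0.png",p["color"])
    print(n,p["t"],p["R"].tolist())
    for k in ["riser_axis","elbow","outlet","pan_mouth","jug","syrup","palette_knife"]:
        for d in imaging.pinpoint(p,k)[:2]: print(k,round(d["p"],2),[round(float(v),3) for v in d["location"]])
E
```

```text
{'clock': 0.0, 'qpos': array([-1.46010782e-01,  3.42730572e-01,  1.52506743e+00, -2.70301208e-05,
        1.27539826e+00, -1.45993185e-01]), 'qvel': array([ 0.00142973, -0.00057996,  0.00096188, -0.00022695,  0.00151391,
       -0.00033335]), 'tau': array([ 5.72253757e-04, -4.33677435e+01, -2.46005630e+01, -7.37992127e-05,
        7.83137977e-03, -1.18290802e-05]), 'ee_pos': array([5.24592542e-01, 6.86111387e-05, 2.41604285e-01]), 'eef_rot': array([ 9.99999678e-01, -4.85384595e-06, -7.95151847e-04, -1.03860225e-04]), 'ft_force': array([ 1.11155758, -0.0845612 , -0.2229065 ]), 'moment': array([ 0.00981804, -0.05318748, -0.08165956]), 'width': 0.9965794151756655}
scene [ 0.15574241 -0.36918429  2.03915958] [[-0.2656088613325759, 0.9640781196251027, 0.00230478670134654], [0.7969695601644934, 0.22091349068104926, -0.5621714594377123], [-0.5424863619970792, -0.147480876371278, -0.8270174956746281]]
riser_axis 0.62 [0.771, -0.004, 0.256]
elbow 0.87 [0.536, -0.069, 0.271]
outlet 0.93 [0.749, -0.142, 0.208]
jug 0.83 [0.43, 0.21, -0.002]
syrup 0.85 [0.609, 0.213, -0.002]
palette_knife 0.59 [0.42, -0.369, 0.0]
side [-0.41781399  0.34785202  1.00505959] [[0.710008319361593, -0.7041732370251494, -0.0053140093007751805], [-0.36721375891957375, -0.36379657843754093, -0.8560409480727514], [0.6008679070290599, 0.6097475721761103, -0.5168806985445055]]
elbow 0.61 [0.533, -0.069, 0.275]
outlet 0.59 [0.745, -0.142, 0.204]
pan_mouth 0.57 [0.433, -0.076, 0.167]
jug 0.7 [0.424, 0.212, 0.001]
syrup 0.64 [0.605, 0.218, 0.005]
palette_knife 0.8 [0.417, -0.368, 0.006]
palette_knife 0.32 [0.434, -0.074, 0.169]
```

View pics/scene0.png

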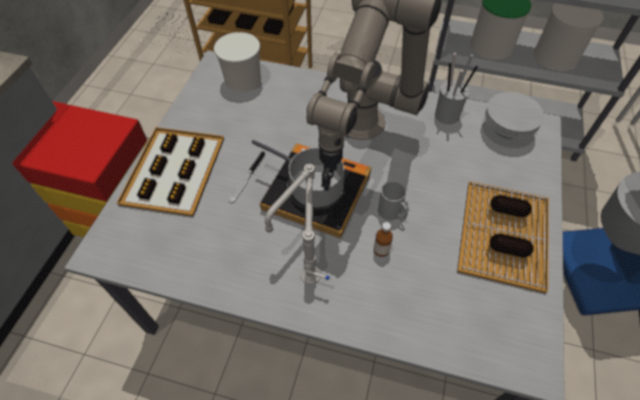

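View pics/side0.png

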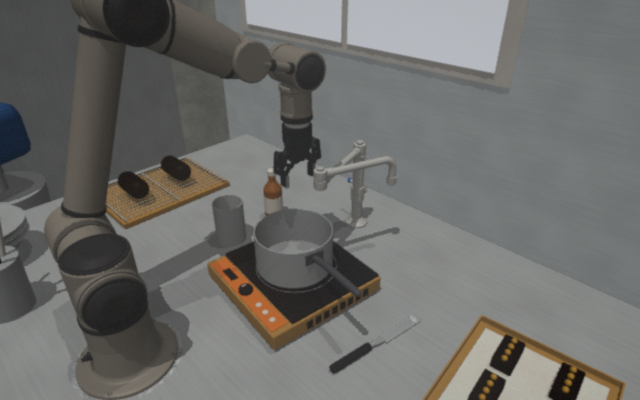

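The side and scene views agree on the tap, with the elbow near (0.535, -0.069) and the outlet near (0.747, -0.142), folded back. The pan is at about (0.433, -0.076). I'll open the outer arm first with the fingers shut between the arms, then swing the inner arm clockwise. First move: lift, shut the fingers and go over the gap.

Call:
carry_out([
  [0,0,0,0,0,-0.03,0],
  [0,0,0,0,0,-0.06,0],
  [0,0,0,0,0,-0.09,0],
  [0,0,0,0,0,-0.12,0],
  [0,0,0,0.03,0.015,-0.12,0],
  [0,0,0,0.06,0.03,-0.12,0],
  [0,0,0,0.09,0.045,-0.12,0],
  [0,0,0,0.12,0.06,-0.12,0],
  [0,0,0,0.14,0.07,-0.12,0],
  [0,0,0,0.16,0.075,-0.12,0],
  [0,0,0,0.16,0.075,-0.12,0],
  [0,0,0,0.16,0.075,-0.12,0],
])

```text
clock: 1.8
ee_pos: [0.6854, -0.0753, 0.3605]
eef_rot: [1.0, -0.0, -0.001, -0.0]
ft_force: [0.0, 0.5, 0.2]
width: 0.003
```

```bash
cat > look.py <<'E'
from cell import arm, imaging
import cv2,sys
import numpy as np
def look(tag,cams=("scene","side"),names=("riser_axis","elbow","outlet","pan_mouth"),save=True):
    s=arm.get_state(); print(round(s["clock"],2),s["ee_pos"].round(4),s["eef_rot"].round(3),s["ft_force"].round(1),round(s["width"],2))
    for n in cams:
        p=imaging.read_camera(n)
        if save: cv2.imwrite(f"pics/{n}{tag}.png",p["color"])
        for k in names:
            for d in imaging.pinpoint(p,k)[:1]: print(n,k,round(d["p"],2),[round(float(v),4) for v in d["location"]])
if __name__=="__main__": look(sys.argv[1],sys.argv[2].split(","))
E
python3 look.py 1 scene,side,wrist
```

```text
1.8 [ 0.6854 -0.0753  0.3605] [ 1.    -0.    -0.001 -0.   ] [0.  0.5 0.2] 0.0
scene riser_axis 0.62 [0.7641, -0.0015, 0.259]
scene elbow 0.64 [0.5346, -0.0705, 0.2735]
scene outlet 0.92 [0.7459, -0.143, 0.2078]
scene pan_mouth 0.58 [0.434, -0.078, 0.1717]
side riser_axis 0.72 [0.7664, -0.0054, 0.2594]
side elbow 0.6 [0.5371, -0.0675, 0.2736]
side outlet 0.62 [0.7455, -0.143, 0.2041]
side pan_mouth 0.93 [0.4356, -0.0771, 0.1711]
wrist riser_axis 0.93 [0.7667, -0.0019, 0.2603]
wrist elbow 0.93 [0.5364, -0.0748, 0.269]
wrist outlet 0.85 [0.742, -0.1442, 0.2091]
wrist pan_mouth 0.96 [0.4323, -0.0755, 0.1678]
```

```bash
python3 - <<'E'
import numpy as np
E=np.array([.536,-.07]);p0=np.array([.6854,-.0753])
for th in [-12,-15,-19.25,-25,-30,-35,-40,-45,-50,-55,-60,-65,-70,-75,-79.2]:
    t=np.radians(th);u=np.array([np.cos(t),np.sin(t)]);n=np.array([-u[1],u[0]])
    off=.010+.0145*abs(n[0])+.011*abs(n[1])
    p=E+.16*u+off*n;d=p-p0
    print(th,p.round(3),"tx,ty",d[0].round(3),(-d[1]).round(3))
E
```

```text
-12 [ 0.697 -0.08 ] tx,ty 0.012 0.005
-15 [ 0.697 -0.088] tx,ty 0.011 0.013
-19.25 [ 0.695 -0.099] tx,ty 0.01 0.024
-25 [ 0.692 -0.114] tx,ty 0.007 0.039
-30 [ 0.688 -0.127] tx,ty 0.003 0.052
-35 [ 0.683 -0.139] tx,ty -0.003 0.064
-40 [ 0.676 -0.152] tx,ty -0.009 0.076
-45 [ 0.669 -0.163] tx,ty -0.016 0.088
-50 [ 0.66  -0.174] tx,ty -0.025 0.099
-55 [ 0.651 -0.185] tx,ty -0.035 0.11
-60 [ 0.64  -0.195] tx,ty -0.045 0.119
-65 [ 0.629 -0.203] tx,ty -0.057 0.128
-70 [ 0.616 -0.211] tx,ty -0.069 0.136
-75 [ 0.603 -0.218] tx,ty -0.082 0.142
-79.2 [ 0.592 -0.222] tx,ty -0.094 0.147
```

View pics/wrist1.png

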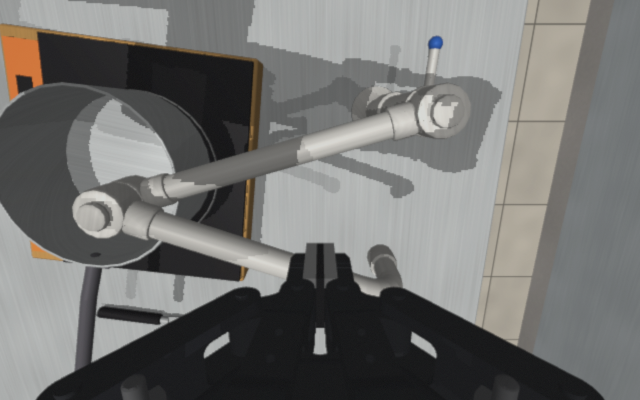

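View pics/side1.png

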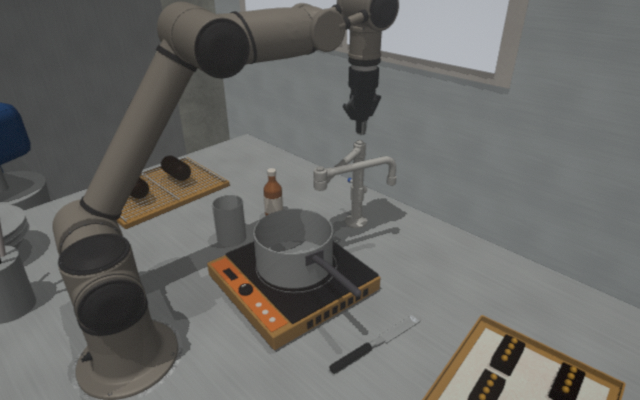

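The wrist picture shows the elbow at left (95,215), the riser at upper right (440,110), and the shut fingertips at (320,260) between the arms. I'll lower into the gap and feel for contact.

Call:
carry_out([
  [0,0,0,0,0,0.025,0],
  [0,0,0,0,0,0.05,0],
  [0,0,0,0,0,0.07,0],
  [0,0,0,0.004,0,0.085,0],
  [0,0,0,0.008,0.004,0.087,0],
  [0,0,0,0.01,0.01,0.087,0],
  [0,0,0,0.01,0.016,0.087,0],
  [0,0,0,0.01,0.021,0.087,0],
  [0,0,0,0.01,0.026,0.087,0],
  [0,0,0,0.009,0.031,0.087,0],
  [0,0,0,0.008,0.036,0.087,0],
  [0,0,0,0.007,0.04,0.087,0],
])

```text
clock: 3.55
ee_pos: [0.6919, -0.1153, 0.2759]
eef_rot: [1.0, 0.0, 0.0, -0.0]
ft_force: [-1.0, 1.5, 1.9]
width: -0.003
```

```bash
python3 look.py 2 scene,side,wrist
```

```text
3.55 [ 0.6919 -0.1153  0.2759] [ 1.  0.  0. -0.] [-1.   1.5  1.9] -0.0
scene riser_axis 0.71 [0.766, -0.0015, 0.2568]
scene elbow 0.73 [0.5361, -0.0673, 0.2749]
scene outlet 0.63 [0.7413, -0.1561, 0.2083]
scene pan_mouth 0.78 [0.4344, -0.0782, 0.1693]
side riser_axis 0.75 [0.7717, -0.0042, 0.2588]
side elbow 0.71 [0.5387, -0.069, 0.2709]
side outlet 0.8 [0.7381, -0.1634, 0.2075]
side pan_mouth 0.92 [0.4328, -0.0769, 0.1706]
wrist riser_axis 0.8 [0.7675, -0.0037, 0.2601]
wrist outlet 0.65 [0.7375, -0.1624, 0.2047]
```

Call:
carry_out([
  [0,0,0,-0.002,0.006,0,0],
  [0,0,0,-0.004,0.012,0,0],
  [0,0,0,-0.007,0.018,0,0],
  [0,0,0,-0.01,0.024,0,0],
  [0,0,0,-0.013,0.03,0,0],
  [0,0,0,-0.016,0.036,0,0],
  [0,0,0,-0.0195,0.042,0,0],
  [0,0,0,-0.023,0.048,0,0],
  [0,0,0,-0.0275,0.0535,0,0],
  [0,0,0,-0.032,0.059,0,0],
  [0,0,0,-0.037,0.0645,0,0],
  [0,0,0,-0.042,0.07,0,0],
])

```text
clock: 5.3
ee_pos: [0.6495, -0.1855, 0.2754]
eef_rot: [1.0, 0.0, 0.0, 0.0]
ft_force: [1.8, 2.2, 0.8]
width: 0.001
```

```bash
python3 look.py 3 scene,side,wrist
```

```text
5.3 [ 0.6495 -0.1855  0.2754] [1. 0. 0. 0.] [1.8 2.2 0.8] 0.0
scene riser_axis 0.73 [0.7676, -0.0043, 0.2578]
scene elbow 0.77 [0.5358, -0.0668, 0.2701]
scene outlet 0.61 [0.6674, -0.2493, 0.2107]
scene pan_mouth 0.68 [0.4379, -0.079, 0.1715]
side riser_axis 0.93 [0.769, -0.002, 0.2586]
side elbow 0.94 [0.5372, -0.0675, 0.274]
side outlet 0.56 [0.6655, -0.2482, 0.2058]
side pan_mouth 0.56 [0.4351, -0.0749, 0.167]
wrist elbow 0.25 [0.416, -0.3684, -0.001]
wrist pan_mouth 0.8 [0.433, -0.0737, 0.1696]
```

Call:
carry_out([
  [0,0,0,-0.005,0.005,0,0],
  [0,0,0,-0.01,0.009,0,0],
  [0,0,0,-0.016,0.0135,0,0],
  [0,0,0,-0.022,0.018,0,0],
  [0,0,0,-0.028,0.022,0,0],
  [0,0,0,-0.034,0.026,0,0],
  [0,0,0,-0.04,0.029,0,0],
  [0,0,0,-0.047,0.032,0,0],
  [0,0,0,-0.053,0.035,0,0],
  [0,0,0,-0.057,0.0365,0,0],
  [0,0,0,-0.06,0.038,0,0],
  [0,0,0,-0.06,0.038,0,0],
])

```text
clock: 7.05
ee_pos: [0.5893, -0.2236, 0.2755]
eef_rot: [1.0, -0.0, -0.0, 0.0]
ft_force: [-0.6, -0.9, -0.6]
width: -0.004
```

```bash
python3 look.py 4 scene,side
```

```text
7.05 [ 0.5893 -0.2236  0.2755] [ 1. -0. -0.  0.] [-0.6 -0.9 -0.6] -0.0
scene riser_axis 0.73 [0.7664, -0.0034, 0.2588]
scene elbow 0.67 [0.5342, -0.0683, 0.2717]
scene outlet 0.61 [0.577, -0.2832, 0.2075]
scene pan_mouth 0.77 [0.4354, -0.0751, 0.17]
side riser_axis 0.9 [0.7651, -0.0063, 0.2622]
side elbow 0.76 [0.5344, -0.0665, 0.274]
side outlet 0.89 [0.5748, -0.2867, 0.2059]
side pan_mouth 0.87 [0.4337, -0.073, 0.1689]
```

```bash
python3 - <<'E'
import numpy as np
R=np.array([.7665,-.004]);p0=np.array([.5893,-.2236])
for a in [205,200,195.7,192,188,184,180,176,172,168,164,160,156,152.2]:
    t=np.radians(a);u=np.array([np.cos(t),np.sin(t)]);n=np.array([-u[1],u[0]])
    off=.010+.0145*abs(n[0])+.011*abs(n[1])
    p=R+.175*u+off*n;d=p-p0
    print(a,p.round(4),"tx,ty",d[0].round(4),(-d[1]).round(4))
E
```

```text
205 [ 0.6189 -0.1016] tx,ty 0.0296 -0.122
200 [ 0.6107 -0.0876] tx,ty 0.0214 -0.136
195.7 [ 0.6047 -0.075 ] tx,ty 0.0154 -0.1486
192 [ 0.6003 -0.0636] tx,ty 0.011 -0.16
188 [ 0.5964 -0.051 ] tx,ty 0.0071 -0.1726
184 [ 0.5935 -0.0381] tx,ty 0.0042 -0.1855
180 [ 0.5915 -0.025 ] tx,ty 0.0022 -0.1986
176 [ 0.5904 -0.0137] tx,ty 0.0011 -0.2099
172 [ 0.59   -0.0023] tx,ty 0.0007 -0.2213
168 [0.5904 0.0091] tx,ty 0.0011 -0.2327
164 [0.5915 0.0206] tx,ty 0.0022 -0.2442
160 [0.5934 0.0321] tx,ty 0.0041 -0.2557
156 [0.5961 0.0435] tx,ty 0.0068 -0.2671
152.2 [0.5993 0.0542] tx,ty 0.01 -0.2778
```

View pics/scene4.png

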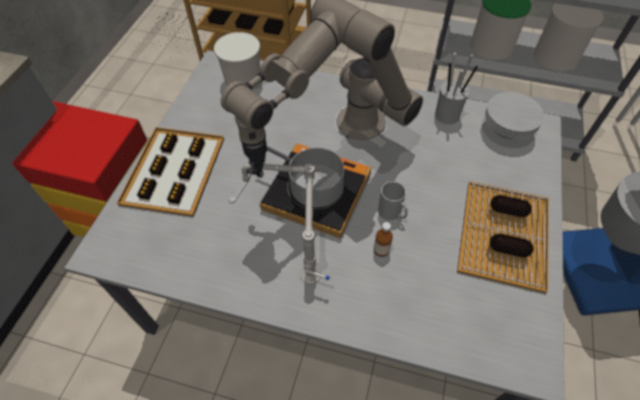

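View pics/side4.png

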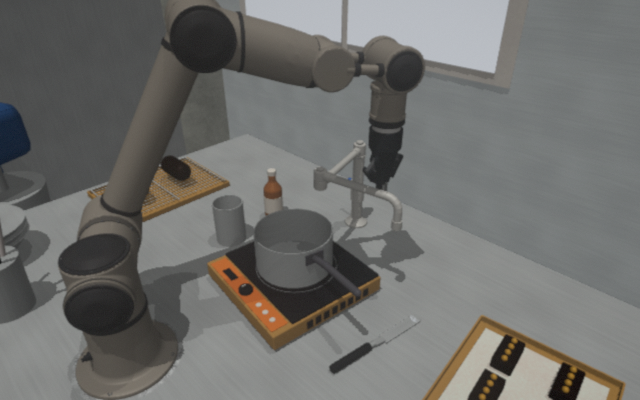

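The scene view shows the outer arm opened to the left, with the outlet at about (245,172). The elbow is still at (308,170) and the pan is undisturbed. Next I'll back the finger off the outer arm and bring it to the near side of the inner arm.

Call:
carry_out([
  [0,0,0,0.01,-0.005,0,0],
  [0,0,0,0.025,-0.02,0,0],
  [0,0,0,0.03,-0.045,0.005,0],
  [0,0,0,0.03,-0.07,0.01,0],
  [0,0,0,0.028,-0.095,0.0145,0],
  [0,0,0,0.024,-0.115,0.0145,0],
  [0,0,0,0.02,-0.13,0.0145,0],
  [0,0,0,0.017,-0.138,0.0145,0],
  [0,0,0,0.0155,-0.143,0.0145,0],
  [0,0,0,0.015,-0.148,0.0145,0],
  [0,0,0,0.013,-0.154,0.0145,0],
  [0,0,0,0.011,-0.16,0.0145,0],
])

```text
clock: 8.55
ee_pos: [0.6018, -0.0651, 0.2612]
eef_rot: [1.0, -0.001, 0.001, 0.002]
ft_force: [2.1, -5.4, -0.4]
width: 0.002
```

```bash
python3 look.py 5 scene,side,wrist
```

```text
8.55 [ 0.6018 -0.0651  0.2612] [ 1.    -0.001  0.001  0.002] [ 2.1 -5.4 -0.4] 0.0
scene riser_axis 0.94 [0.7671, -0.0046, 0.2577]
scene elbow 0.76 [0.5325, -0.0588, 0.2742]
scene outlet 0.84 [0.5665, -0.2761, 0.21]
scene pan_mouth 0.68 [0.4365, -0.076, 0.1725]
side riser_axis 0.67 [0.7673, -0.0081, 0.2598]
side elbow 0.86 [0.5318, -0.0562, 0.2705]
side outlet 0.65 [0.5609, -0.2778, 0.2093]
side pan_mouth 0.93 [0.4325, -0.0744, 0.1694]
wrist elbow 0.82 [0.5326, -0.0579, 0.2722]
wrist pan_mouth 0.91 [0.4317, -0.0753, 0.1675]
```

Call:
carry_out([
  [0,0,0,-0.002,-0.005,0,0],
  [0,0,0,-0.003,-0.01,0,0],
  [0,0,0,-0.0045,-0.0155,0,0],
  [0,0,0,-0.006,-0.021,0,0],
  [0,0,0,-0.007,-0.0265,0,0],
  [0,0,0,-0.008,-0.032,0,0],
  [0,0,0,-0.009,-0.0375,0,0],
  [0,0,0,-0.0095,-0.043,0,0],
  [0,0,0,-0.01,-0.0485,0,0],
  [0,0,0,-0.01,-0.054,0,0],
  [0,0,0,-0.01,-0.059,0,0],
  [0,0,0,-0.01,-0.063,0,0],
])

```text
clock: 10.3
ee_pos: [0.5918, -0.0008, 0.2611]
eef_rot: [1.0, -0.0, 0.001, 0.001]
ft_force: [4.3, -6.1, -0.2]
width: 0.001
```

```bash
python3 look.py 6 scene,side,wrist
```

```text
10.3 [ 0.5918 -0.0008  0.2611] [ 1.    -0.     0.001  0.001] [ 4.3 -6.1 -0.2] 0.0
scene riser_axis 0.59 [0.7676, -0.0013, 0.2547]
scene elbow 0.89 [0.5297, 0.0298, 0.27]
scene outlet 0.66 [0.4805, -0.186, 0.2111]
scene pan_mouth 0.83 [0.4338, -0.075, 0.1716]
side riser_axis 0.58 [0.7673, 0.0013, 0.2568]
side elbow 0.98 [0.5283, 0.029, 0.2734]
side outlet 0.64 [0.4781, -0.1815, 0.2055]
side pan_mouth 0.63 [0.4356, -0.0755, 0.1651]
wrist elbow 0.57 [0.5286, 0.0285, 0.2711]
```

Call:
carry_out([
  [0,0,0,0,-0.005,0,0],
  [0,0,0,0,-0.01,0,0],
  [0,0,0,0.0005,-0.015,0,0],
  [0,0,0,0.001,-0.02,0,0],
  [0,0,0,0.002,-0.025,0,0],
  [0,0,0,0.0025,-0.03,0,0],
  [0,0,0,0.0035,-0.035,0,0],
  [0,0,0,0.0045,-0.039,0,0],
  [0,0,0,0.005,-0.042,0,0],
  [0,0,0,0.006,-0.045,0,0],
  [0,0,0,0.006,-0.045,0,0],
  [0,0,0,0.006,-0.045,0,0],
])

```text
clock: 12.05
ee_pos: [0.5972, 0.0446, 0.261]
eef_rot: [1.0, -0.0, 0.0, 0.0]
ft_force: [1.0, -3.4, 1.5]
width: 0.004
```

```bash
python3 look.py 7 scene,side,wrist; python3 look.py 7b scene,side,wrist
```

```text
12.05 [0.5972 0.0446 0.261 ] [ 1. -0.  0.  0.] [ 1.  -3.4  1.5] 0.0
scene riser_axis 0.56 [0.769, -0.0059, 0.2564]
scene elbow 0.67 [0.5451, 0.0893, 0.2731]
scene outlet 0.59 [0.4447, -0.1023, 0.2098]
scene pan_mouth 0.88 [0.4372, -0.0764, 0.1729]
side riser_axis 0.97 [0.7662, -0.0051, 0.2608]
side elbow 0.75 [0.4278, 0.2135, 0.0009]
side outlet 0.8 [0.4415, -0.1044, 0.2049]
side pan_mouth 0.55 [0.4313, -0.0739, 0.1698]
wrist elbow 0.98 [0.5469, 0.0849, 0.2706]
12.8 [0.5971 0.0448 0.261 ] [ 1. -0.  0.  0.] [ 0.8 -5.   1.9] 0.0
scene riser_axis 0.63 [0.7651, -0.0032, 0.2564]
scene elbow 0.85 [0.5424, 0.0886, 0.2742]
scene outlet 0.83 [0.4445, -0.1023, 0.2081]
scene pan_mouth 0.91 [0.4371, -0.0745, 0.1695]
side riser_axis 0.71 [0.7669, -0.0054, 0.2598]
side elbow 0.56 [0.5468, 0.0906, 0.2756]
side outlet 0.7 [0.4408, -0.1036, 0.2068]
side pan_mouth 0.86 [0.434, -0.073, 0.1677]
wrist elbow 0.97 [0.5443, 0.0866, 0.2697]
```

Call:
carry_out([
  [0,0,0,0.001,-0.004,0,0],
  [0,0,0,0.002,-0.0075,0,0],
  [0,0,0,0.003,-0.0105,0,0],
  [0,0,0,0.0035,-0.0125,0,0],
  [0,0,0,0.004,-0.0135,0,0],
  [0,0,0,0.004,-0.0135,0,0],
  [0,0,0,0.004,-0.0135,0,0],
])

```text
clock: 14.13
ee_pos: [0.6009, 0.0584, 0.2609]
eef_rot: [1.0, -0.0, -0.0, 0.0]
ft_force: [-0.0, -4.6, 3.0]
width: -0.0
```

```bash
python3 look.py 8 scene,side,wrist; python3 look.py 8b scene,side,wrist
```

```text
14.13 [0.6009 0.0584 0.2609] [ 1. -0. -0.  0.] [-0.  -4.6  3. ] -0.0
scene riser_axis 0.87 [0.7681, -0.0028, 0.2592]
scene elbow 0.65 [0.5514, 0.1058, 0.2731]
scene outlet 0.83 [0.4363, -0.0729, 0.2067]
scene pan_mouth 0.83 [0.4366, -0.0774, 0.1704]
side riser_axis 0.86 [0.7645, -0.0073, 0.2584]
side elbow 0.75 [0.553, 0.1089, 0.2758]
side outlet 0.78 [0.4339, -0.0757, 0.2081]
side pan_mouth 0.95 [0.4313, -0.0751, 0.1698]
wrist riser_axis 0.83 [0.7646, -0.004, 0.2595]
wrist elbow 0.8 [0.5538, 0.1031, 0.2695]
14.88 [0.601  0.0584 0.2609] [ 1. -0.  0.  0.] [-0.7 -5.   3. ] -0.0
scene riser_axis 0.84 [0.7631, -0.0016, 0.2605]
scene outlet 0.57 [0.4392, -0.0765, 0.2059]
scene pan_mouth 0.66 [0.4202, -0.3676, -0.0035]
side riser_axis 0.94 [0.7686, -0.0028, 0.2599]
side elbow 0.89 [0.5534, 0.1078, 0.2773]
side outlet 0.62 [0.435, -0.0765, 0.2048]
side pan_mouth 0.63 [0.4283, 0.2091, 0.0018]
wrist riser_axis 0.74 [0.766, -0.0051, 0.2602]
wrist elbow 0.67 [0.5548, 0.1058, 0.2692]
```

The outlet reads (0.436, -0.076) against the pan at (0.4345, -0.075), so it's on target. I'll back off sideways, then go up and clear.

Call:
carry_out([
  [0,0,0,0.001,0.005,0,0],
  [0,0,0,0.003,0.012,0,0],
  [0,0,0,0.005,0.02,0,0],
  [0,0,0,0.005,0.02,-0.02,0],
  [0,0,0,0.005,0.02,-0.045,0],
  [0,0,0,0.005,0.02,-0.075,0],
  [0,0,0,0.005,0.02,-0.105,0],
  [0,0,0,0.005,0.04,-0.13,0],
  [0,0,0,0.005,0.07,-0.14,0],
  [0,0,0,0.005,0.1,-0.14,0],
  [0,0,0,0.005,0.12,-0.14,0],
  [0,0,0,0.005,0.12,-0.14,0],
])

```text
clock: 16.63
ee_pos: [0.6059, -0.0657, 0.4003]
eef_rot: [1.0, -0.002, -0.0, 0.0]
ft_force: [-0.4, -0.5, -0.3]
width: -0.003
```

```bash
python3 look.py 9 scene,side,wrist; python3 look.py 9b scene,side,wrist; python3 - <<'E'
from look import look
look("9c",names=("jug","syrup","palette_knife"),save=False)
E
```

```text
16.63 [ 0.6059 -0.0657  0.4003] [ 1.    -0.002 -0.     0.   ] [-0.4 -0.5 -0.3] -0.0
scene riser_axis 0.98 [0.7675, -0.0013, 0.2565]
scene elbow 0.95 [0.5529, 0.1095, 0.2735]
scene outlet 0.58 [0.4349, -0.0753, 0.2069]
scene pan_mouth 0.61 [0.4352, -0.0751, 0.1707]
side riser_axis 0.93 [0.7679, -0.0033, 0.2627]
side elbow 0.67 [0.5537, 0.1063, 0.2712]
side outlet 0.79 [0.4366, -0.0749, 0.2058]
side pan_mouth 0.69 [0.4332, -0.0739, 0.1695]
wrist riser_axis 0.61 [0.7654, -0.0051, 0.2616]
wrist outlet 0.58 [0.4305, -0.0762, 0.2085]
wrist pan_mouth 0.56 [0.4331, -0.0747, 0.169]
17.38 [ 0.606  -0.0613  0.4008] [1. 0. 0. 0.] [-0.1 -0.6 -0.5] 0.0
scene riser_axis 0.65 [0.7687, -0.0023, 0.2567]
scene elbow 0.63 [0.5528, 0.1062, 0.2706]
scene pan_mouth 0.91 [0.4371, -0.0757, 0.1701]
side riser_axis 0.84 [0.7692, -0.0039, 0.2586]
side elbow 0.71 [0.5534, 0.1055, 0.2728]
side outlet 0.68 [0.4347, -0.0757, 0.2056]
side pan_mouth 0.68 [0.4354, -0.0738, 0.1672]
wrist riser_axis 0.6 [0.7674, -0.006, 0.2595]
wrist outlet 0.95 [0.4303, -0.0777, 0.2098]
wrist pan_mouth 0.89 [0.4349, -0.0757, 0.1692]
18.13 [ 0.606  -0.0615  0.4008] [ 1. -0.  0. -0.] [0.4 0.1 0.3] -0.01
scene jug 0.56 [0.4324, 0.2107, -0.0006]
scene syrup 0.61 [0.6102, 0.2144, -0.002]
scene palette_knife 0.57 [0.4188, -0.3658, -0.0012]
side jug 0.96 [0.4261, 0.2122, -0.0019]
side syrup 0.62 [0.6059, 0.2192, 0.0072]
side palette_knife 0.56 [0.418, -0.3678, 0.0022]
```

View pics/scene9.png

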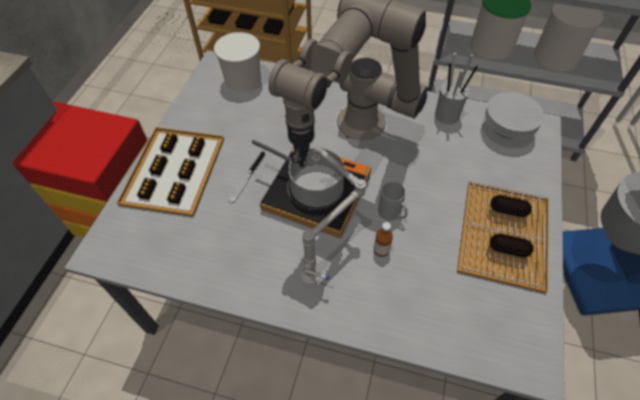

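View pics/side9.png

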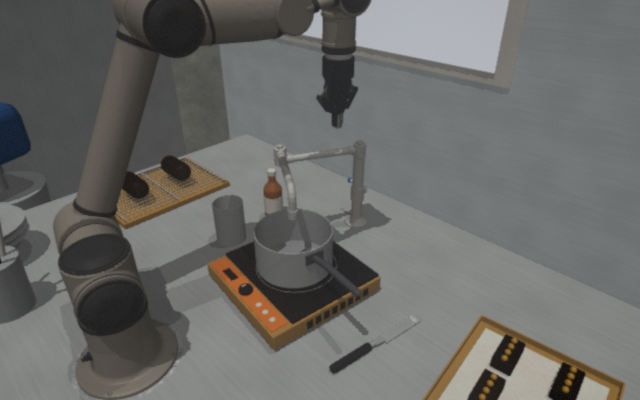

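The side view shows the drop pipe ending at (292,213), over the middle of the pan mouth. The gripper is clear at (337,115). The jug, bottle and knife are where they started, so I'm handing in.

```bash
python3 -c "
from cell import arm
print(arm.sign_off())"
```

```text
the job is handed in; nothing more can be done
None
```

The pot filler's outlet now hangs over the middle of the saucepan, and the job is handed in at about 18 s of the 51 s allowed.

- **How:** With the fingers shut, I pushed the outer arm open about 60°. I then pushed the inner arm about 43° clockwise and backed off to about 0.4 m height, touching nothing. The contact forces I read were at most about 7.5 N, and the tap was never gripped.
- **Outlet position:** The scene and side cameras put the outlet at about (0.435, -0.075) and the pan mouth at about (0.435, -0.075), so they match to within 3 mm. The wrist camera read the outlet about 4 mm off, at (0.430, -0.077), which is about the detector's stated error.
- **Other items:** The pan, jug, bottle and palette knife all read within a few millimetres of their first positions.
- **Missed detections:** The networks gave a few wrong readings along the way, such as the pan reported at the knife's or the jug's position. I ignored those because the other views contradicted them. In the second look after backing off, the scene camera did not find the outlet.

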